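# Put the microscope eyepiece away in its hinged case

### The arm

A 6-joint arm with a two-finger parallel gripper is mounted at the origin on the work surface. World frame = base frame: x ahead of the robot, y to its left, z up, the work surface at z = 0. Lengths are in m, angles in degrees, forces in N, time in s.
With the tool pointing down it reaches from about 0.4 to 0.825 m from the base axis. Payload 7 kg.
Tool frame: the origin (TCP) lies midway between the tips of the shut fingers; the grasp point (between the pads) lies 19 mm behind it; z points along the fingers, y is the line along which they close (so a half turn about z gives the same grasp; the last joint's range is limited). The gripper opens to 88 mm and grips with 3 to 60 N. Pads are 19 mm wide; open, the fingers measure 130 mm over their backs; the gripper's body (78 mm by 193 mm) begins 47 mm behind the grasp point.
Start: joints at [-57.748, 20.546, 0.682, 0, -70.136, -16.507], TCP at [0.183, -0.65, 0.227] pointing down, gripper open.
Joint ranges: [-176.03, 176.03], [-82.01, 121.73], [-58.28, 71.71], [-173.87, 95.51], [-174.79, -0.11], [-173.66, 173.66]. Speed limits (degrees/s): [136.94, 136.94, 172.46, 180, 180, 180].

### API

Orientations are given as [roll, pitch, yaw] about the fixed x, y, z axes, in that order (R = Rz(yaw) Ry(pitch) Rx(roll)).
In Python, from plant import ctrl, viewer, close_job gives the robot as it stands. The module is installed in compiled form; this text tells all that it offers.
- The arm moves only by the tool step_arm, never from a script. Its argument "moves" is a list that holds one entry, the list of rows, each a list of 5 numbers: the shift along the world's x, y, z in cm, then the turn about the world's z in rad, then the finger opening in cm, from 0 to 8.76. In form: [[[tx, ty, tz, twist, grip], ...]]. A call has 1 to 10 rows; each row shifts and turns the commanded pose from where the row before left it; what a row does not reach is not made up. A row lasts 1/10 s, in which the tool goes at most 50 mm and 8.59 degrees, less where a joint would pass 70% of its speed; a pose out of reach is approached as far as the arm can. A call with a gripper value outside its range is refused whole. The fingers move at their own pace and stop on an object; the grip force is fixed at half the most. Time passes only in rows, so rows that do not move let the fingers close. It gives the time, the measured TCP pose, the force, the opening and the grip force at its end, in the units of the state.
- ctrl.get_obs(): the state, without advancing time (a new reading comes with each control period).
- viewer.snapshot(name): name is "scene" or "top"; returns (picture, depth): 420x560x3 uint8, blue, green, red; 420x560 float32, m along the optical axis (not along the pixel's ray), 0 where there is no reading.
- viewer.camera_info(name): a dict with "camera_matrix" (3x3 intrinsics, pixels), "eye" and "orientation" of the camera in the world. Camera axes: x right, y down, z forward; pixel columns grow to the right and rows downward; lengths in m; the calibration is good to about 2 mm. A picture is of the moment at which its call begins. camera_info takes no time and is no camera call.
- close_job(): hands the job in; it is judged then, once.
The state is a dict: "clock": time; "joint_pos": joint angles; "qvel": joint speeds; "tau": joint torques, N m; "tool_pos": TCP position; "orientation": TCP orientation; "force": force on the tool from outside, world axes, zero at the start; "moment": the same for the moment, N m; "opening": finger opening in m; "gripper_force": force on a finger pad.
Only numpy, scipy, OpenCV 4.12 (cv2) and the standard library are available. Lean on these libraries where they do the work, as an engineer would, in place of code of your own. Each camera call takes 0.05 s, during which the arm holds its last target. There are 200 camera calls.

### The job

Swing the lid of the blue eyepiece case right up, take the black microscope eyepiece off the sloping lens stand and lay it flat in the foam pocket of the case, holding it until it is down rather than dropping it. Then close the lid fully and let go, without banging the eyepiece hard against the case or pushing aside the oil bottle, the glass dish and the pen lying about.

Things in the scene. Friction and masses are not known exactly. Their poses are not given: they have to be found in the camera images.
- case: Blue case, bottom half, fixed to the bench, outer 132 (x) by 150 (y) by 32 high, walls 4 thick; 58 high with the lid shut. Origin under its centre on the bench, z up, +x from the front (handle side) to the hinge side, y along the hinge. Grey foam inside, 24 above the bench, leaves a pocket along x and, for x from -30 to 30, a clear finger well right across to the walls (floor 4 above the bench).
- pocket (a point): Where the eyepiece's centre belongs: middle of the pocket, 28 above the bench; axes as the case's. Pocket 112 long (x -56 to 56), 43 wide (y -21.5 to 21.5); its floor, 10 above the bench, is a raised strip 28 wide. The eyepiece lies along x, either end first.
- case_lid (a joint): Lid angle in rad: 0 shut, grows as it opens, stop at 1.9; starts shut or a little ajar. At 1.57 it stands upright on the hinge (+x) side; load the case with it at about 1.5 or more. Stiff hinge: the lid stays at any angle where it is left; moving it by the handle takes about 1 to 3 N. Hollow shell 132 by 150 by 26, 0.16 kg.
- lid_hinge (a point): Middle of the hinge axis, which runs along the case's y: on the case's rear (+x) upper edge, 66 from the case's centre, 32.5 above the bench.
- lid_handle (a point): Middle of the orange round bar handle on the lid: bar 10 thick, 90 long, parallel to the hinge, on end posts, its centre 35 above the lid's top face. Lid shut: 117 from the hinge axis towards the front, 61 above it, 15 behind the lid's front edge. It can be pinched from straight above at every lid angle (it turns in the fingers); lid upright: it is 35 behind the face, 15 below the lid's edge.
- stand: Fixed white lens stand, blue stop at the low end, footprint 130 by 75, 100 high; origin under its centre on the bench, z up. Its bed, 28 wide, rises towards +x at 35 degrees. Low side guides (10 above the bed, 33 to 53 apart) stand only beyond 28 up- and down-slope of the eyepiece's centre, so the fingers have 56 free. The stop is 20 above the bed: lift the eyepiece square off the slope.
- eyepiece_mid (a point): Centre of the microscope eyepiece; x along its axis towards the chrome tube. 100 long: black body 36 in diameter (x -50 to 26), chrome tube 30 in diameter (x 26 to 50). 0.11 to 0.22 kg. Starts on the stand, tube up-slope, axis 18 above the bed and 35 degrees from horizontal: the tool must lean 35 degrees to take it square to its axis (or lean when laying it flat).
- oil: Small amber bottle, 30 in diameter, 75 tall, standing on the bench; origin under its centre. Loose bystander.
- dish: Flat greenish glass dish, 86 in diameter, 16 tall; origin under its centre. Loose bystander.
- pen: Red marker pen, 12 thick, about 120 long, lying on the bench along its x; origin under its middle. Loose bystander.
Mind the look-alikes: they are no part of the job. What is shaped like the part that bears eyepiece_mid but purple or turquoise is not meant. There is more than one size of the case; the one meant has the size given above.

How it is judged:
By the outcome, as a careful person would: the job done as asked, in the order asked, and still so for the second after the job is handed in, with the robot touching nothing.
It also fails if it takes over 72 s, if anything falls off the work surface, if the arm or the gripper's body presses on something with over 40 N, if the wrist force passes 120 N, or if a joint passes its speed limit or range.

## Working session

There is one attempt and no reset: what is moved stays moved. The work goes in short steps, Python scripts to look and compute and a tool call to move; the robot and the scene stay as the last step left them, time stands still between calls to the robot, and variables do not carry over. Pictures are saved under pics/ and viewed, at most 10 in all, crops included, and the job is handed in when it is done.

Besides the shell and the picture viewer there is one more tool, called after ">>>" by a JSON object that holds its "fn" and its "kwargs". step_arm: Moves the arm, as the interface text tells. Its arguments: {"type":"object","properties":{"moves":{"type":"array","items":{"type":"array","items":{"type":"array","items":{"type":"number"}}}}},"required":["moves"]}

```bash
mkdir -p pics
python3 - <<'E'
from plant import ctrl, viewer
import cv2, numpy as np
for n in("scene","top"):
    p,d=viewer.snapshot(n); cv2.imwrite(f"pics/{n}0.png",p); np.save(f"pics/{n}0.npy",d)
    print(n,viewer.camera_info(n))
print(ctrl.get_obs())
E
```

```text
scene {'camera_matrix': array([[460.1626256 ,   0.        , 274.27501919],
       [  0.        , 460.1626256 , 205.19190594],
       [  0.        ,   0.        ,   1.        ]]), 'eye': array([0.98914096, 0.62421425, 0.75627733]), 'orientation': array([-129.21975746,    0.92353322,  143.11799525])}
top {'camera_matrix': array([[440.54979793,   0.        , 276.73071297],
       [  0.        , 440.54979793, 207.96972861],
       [  0.        ,   0.        ,   1.        ]]), 'eye': array([ 0.3703805 , -0.0569533 ,  1.20623185]), 'orientation': array([-172.48293884,    1.82388279,  -91.45036825])}
{'clock': 0.1, 'joint_pos': array([-5.77503162e+01,  2.05873209e+01,  6.39543771e-01, -1.69199702e-02,
       -7.01366722e+01, -1.65076657e+01]), 'qvel': array([-0.06117746,  0.01147033,  0.09662619,  0.02911263, -0.06268835,
       -0.10605784]), 'tau': array([-2.32154953e-04, -5.84166241e+01,  2.93752742e+01,  7.01554790e+00,
        1.02176439e-02, -8.39091194e-05]), 'tool_pos': array([ 0.18299122, -0.64926894,  0.22572302]), 'orientation': array([ 1.79914512e+02, -8.74667885e-03, -1.64263736e+02]), 'force': array([ 0.10377995,  0.31180835, -0.15234728]), 'moment': array([ 0.01946126, -0.02024587,  0.03646561]), 'gripper_force': 0.0, 'opening': 0.08732341250184333}
```

View pics/scene0.png

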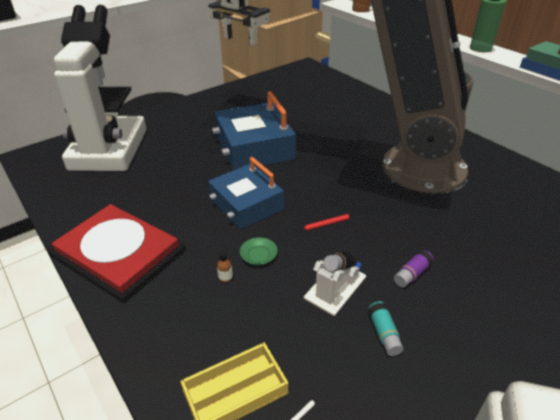

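View pics/top0.png

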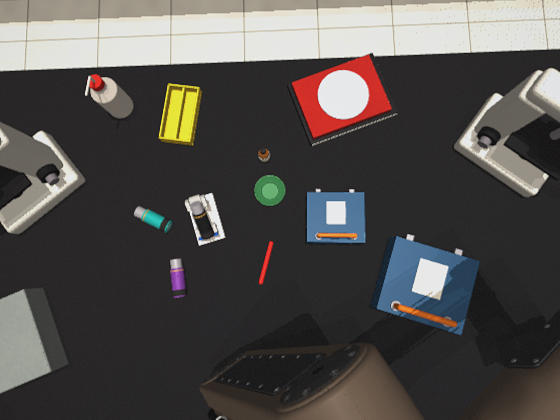

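```bash
cat > h.py <<'E'
import numpy as np, cv2
from scipy.spatial.transform import Rotation as R
from plant import ctrl, viewer
def cam(n):
    c=viewer.camera_info(n); return c["camera_matrix"],np.array(c["eye"]),R.from_euler("xyz",c["orientation"],degrees=True).as_matrix()
def cloud(n,d):
    K,e,M=cam(n); v,u=np.mgrid[:420,:560]
    r=np.stack([(u-K[0,2])/K[0,0],(v-K[1,2])/K[1,1],np.ones_like(d)],-1)
    return (r*d[...,None])@M.T+e
def ray(n,u,v,z):
    K,e,M=cam(n); r=M@[(u-K[0,2])/K[0,0],(v-K[1,2])/K[1,1],1]
    return e+r*(z-e[2])/r[2]
def hsv(p): return cv2.cvtColor(p,cv2.COLOR_BGR2HSV)
E
python3 - <<'E'
from h import *
for n,boxes in (("top",dict(case=(295,180,375,250,95,125),handle=(305,225,370,245,3,18),label=(320,195,350,230,None,0),oil=(252,145,275,165,0,25),dish=(250,170,290,210,40,85),pen=(255,235,280,290,None,1),stop=(185,190,230,250,95,125))),("scene",dict(case=(205,155,290,225,95,125),handle=(245,155,280,190,3,18),oil=(210,250,240,285,0,25),dish=(235,235,280,270,40,85),pen=(300,210,355,235,None,1),stop=(300,245,370,315,95,125)))):
    p=cv2.imread(f"pics/{n}0.png"); d=np.load(f"pics/{n}0.npy"); P=cloud(n,d); H=hsv(p).astype(int)
    for k,(a,b,c,e,h0,h1) in boxes.items():
        m=np.zeros((420,560),bool); m[b:e,a:c]=1
        if k=="label": m&=(H[...,1]<60)&(H[...,2]>150)
        elif k=="pen": m&=((H[...,0]<8)|(H[...,0]>172))&(H[...,1]>120)&(H[...,2]>70)
        else: m&=(H[...,0]>=h0)&(H[...,0]<=h1)&(H[...,1]>90)&(H[...,2]>(60 if k!="oil" else 60))
        m&=d>0
        Q=P[m]
        if len(Q)<3: print(n,k,"few");continue
        print(n,k,m.sum(),"mean",Q.mean(0).round(4),"p2",np.percentile(Q,2,axis=0).round(4),"p98",np.percentile(Q,98,axis=0).round(4))
        if k in("case","handle","pen","stop"):
            r=cv2.minAreaRect((Q[:,:2]*1000).astype(np.float32)); print("   rect",np.round(r[0],1),np.round(r[1],1),round(r[2],1))
    if n=="top":
        m=np.zeros((420,560),bool); m[185:250,180:230]=1
        Q=P[m&(d>0)]; Q=Q[Q[:,2]>.03]; print("stand+eyepiece",Q.shape,Q.mean(0),Q.min(0),Q.max(0))
        cr=cv2.resize(p[185:250,180:230],None,fx=8,fy=8,interpolation=cv2.INTER_CUBIC)
        q=cv2.imread("pics/scene0.png"); c2=cv2.resize(q[240:320,300:375],None,fx=5,fy=6.5,interpolation=cv2.INTER_CUBIC)
        cv2.imwrite("pics/crop.png",np.hstack([cr,c2]))
E
```

```text
top case 2232 mean [ 0.4968 -0.1777  0.0587] p2 [ 0.4304 -0.2508  0.0363] p98 [ 0.5598 -0.1039  0.0648]
   rect [ 500.  -182.4] [162.3 140.9] 88.3
top handle 160 mean [ 0.4454 -0.173   0.0975] p2 [ 0.4407 -0.2209  0.0631] p98 [ 0.4507 -0.1269  0.105 ]
   rect [ 445.7 -174.7] [99.7  8.7] 87.7
top label 473 mean [ 0.5062 -0.1773  0.0605] p2 [ 0.476  -0.2023  0.0558] p98 [ 0.5367 -0.1526  0.065 ]
top oil 66 mean [0.6731 0.0089 0.0485] p2 [ 0.664  -0.0033  0.0126] p98 [0.6929 0.0232 0.0765]
top dish 760 mean [ 0.5793 -0.0039  0.0092] p2 [ 0.5402 -0.0418 -0.0017] p98 [0.6175 0.0351 0.0185]
top pen 230 mean [0.3829 0.0108 0.0087] p2 [ 0.3275 -0.0076 -0.0025] p98 [0.4367 0.0298 0.0145]
   rect [382.4  11.3] [ 13.8 120.3] 73.8
top stop 22 mean [0.4558 0.1589 0.0425] p2 [0.4475 0.1365 0.0217] p98 [0.4643 0.185  0.0558]
   rect [455.6 160.7] [ 7.1 50.6] 14.8
stand+eyepiece (788, 3) [0.50316543 0.17193328 0.08051811] [0.44746764 0.13627412 0.03297811] [0.56184895 0.21151505 0.11452126]
scene case 2750 mean [ 0.4834 -0.1744  0.0433] p2 [ 0.3091 -0.3226  0.0035] p98 [ 0.5628 -0.0976  0.0613]
   rect [ 443.4 -196.1] [264.2 253.4] 69.0
scene handle 213 mean [ 0.4312 -0.1906  0.0741] p2 [ 0.3542 -0.3029 -0.0042] p98 [ 0.4524 -0.1226  0.101 ]
   rect [ 414.  -214.5] [196.1  63.6] 57.4
scene oil 150 mean [0.6796 0.0143 0.0411] p2 [ 0.6579 -0.0447 -0.0028] p98 [0.6913 0.0258 0.061 ]
scene dish 777 mean [ 0.5768 -0.007   0.0081] p2 [ 0.5401 -0.0421 -0.001 ] p98 [0.616  0.0351 0.0158]
scene pen 301 mean [0.3825 0.0108 0.0048] p2 [ 0.3207 -0.0149 -0.0043] p98 [0.438 0.033 0.012]
   rect [377.3   6.8] [ 31.1 126.2] 74.6
scene stop 34 mean [0.4431 0.1774 0.0313] p2 [ 0.4107  0.1514 -0.003 ] p98 [0.4582 0.1887 0.0481]
   rect [432.6 171. ] [56.4 11.7] 33.9
```

View pics/crop.png

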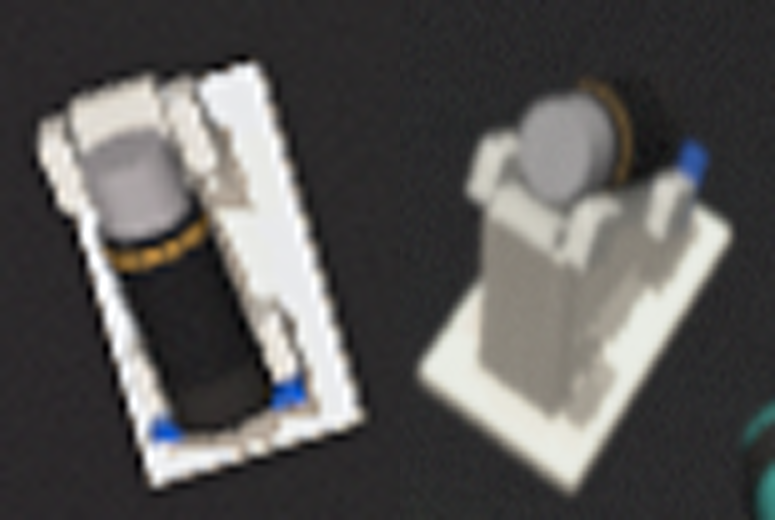

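Run:
```python
from h import *
for n,cb,hb,eb in (("top",(295,180,375,250),(305,225,370,245),(183,190,222,240)),("scene",(205,155,290,225),(245,155,280,190),(310,245,362,285))):
    p=cv2.imread(f"pics/{n}0.png"); d=np.load(f"pics/{n}0.npy"); P=cloud(n,d); H=hsv(p).astype(int)
    def M(b): m=np.zeros((420,560),bool); m[b[1]:b[3],b[0]:b[2]]=1; return m&(d>0)
    Q=P[M(cb)&(P[...,2]>.05)&(P[...,2]<.08)&(P[...,0]>.40)]
    A=np.c_[Q[:,:2]-[.5,-.177],np.ones(len(Q))]
    for _ in range(5):
        s=np.linalg.lstsq(A,Q[:,2],rcond=None)[0]; r=abs(A@s-Q[:,2]); k=r<.004; A,Q=A[k],Q[k]
    rr=cv2.minAreaRect((Q[:,:2]*1000).astype(np.float32))
    print(n,"lid plane",s.round(4),len(Q),"rect",rr, "pc",np.percentile(Q,[1,99],axis=0).round(4).tolist())
    Q=P[M(hb)&(H[...,0]<19)&(H[...,1]>120)&(H[...,2]>60)]; Q=Q[Q[:,2]>.09]
    c=Q.mean(0); v=np.linalg.svd(Q-c)[2][0]; print(" handle",c.round(4),np.percentile(Q,[2,98],axis=0).round(4).tolist(),"dir",np.degrees(np.arctan2(v[1],v[0])).round(1))
    # eyepiece: dark or orange or grey points above bed
    m=M(eb)&(P[...,2]>.045)
    blk=m&(H[...,2]<70)&(P[...,2]<.13)
    Q=P[blk]; c=Q.mean(0); v=np.linalg.svd(Q-c)[2][0]; v*=np.sign(v[0])
    print(" black",len(Q),c.round(4),"dir",v.round(3),"yaw",np.degrees(np.arctan2(v[1],v[0])).round(1),"slope",np.degrees(np.arcsin(v[2])).round(1),"ext",np.percentile((Q-c)@v,[2,98]).round(4))
    w=P[M((180,185,232,250))] if n=="top" else P[M((295,240,372,318))&(H[...,2]>60)]
    w=w[(abs(w[:,2]-.006)<.012)]
    O=H[...,0]; om=m&(O>8)&(O<28)&(H[...,1]>110)&(H[...,2]>60); print(" ring",om.sum(),P[om].mean(0).round(4))
    yx=np.argwhere(om); print(" ringpx",yx.mean(0)[::-1])
p=cv2.imread("pics/top0.png");d=np.load("pics/top0.npy");H=hsv(p).astype(int)
# stand base outline
m=np.zeros((420,560),np.uint8); b=(H[...,2]>120)&(H[...,1]<50); m[185:250,180:232]=b[185:250,180:232]
c=max(cv2.findContours(m,0,2)[0],key=cv2.contourArea); print("stand rect px",cv2.minAreaRect(c))
# scan lines across eyepiece axis: black width
blk=np.zeros((420,560),bool); blk[190:240,180:225]=((H[...,2]<75))[190:240,180:225]
for v in range(204,240,4):
    print(v,"".join("#" if x else "." for x in blk[v,180:225]), "".join("%d "%(1000*z) for z in cloud("top",d)[v,186:220:3,2]))
```

```text
top lid plane [-0.0256  0.      0.06  ] 2515 rect ((497.1763610839844, -177.24302673339844), (148.9931640625, 132.3875732421875), 87.94876861572266) pc [[0.4317, -0.25, 0.0554], [0.5611, -0.103, 0.0645]]
 handle [ 0.4457 -0.172   0.1001] [[0.4411, -0.2196, 0.0939], [0.4507, -0.1274, 0.105]] dir -92.5
 black 298 [0.4785 0.1645 0.0754] dir [0.802 0.213 0.558] yaw 14.9 slope 33.9 ext [-0.0324  0.0384]
 ring 34 [0.5039 0.1721 0.0945]
 ringpx [199.67647059 215.70588235]
scene lid plane [-0.0259 -0.0004  0.0584] 1876 rect ((495.96881103515625, -175.39346313476562), (156.44387817382812, 134.5575714111328), 87.1067886352539) pc [[0.4329, -0.2483, 0.054], [0.5627, -0.0984, 0.0624]]
 handle [ 0.4481 -0.1671  0.0976] [[0.442, -0.2174, 0.0912], [0.4528, -0.1229, 0.1014]] dir 88.1
 black 203 [0.48   0.1813 0.0722] dir [0.829 0.316 0.461] yaw 20.9 slope 27.5 ext [-0.0366  0.038 ]
 ring 14 [0.504  0.1908 0.0903]
 ringpx [344.07142857 261.07142857]
stand rect px ((204.75003051757812, 217.75), (49.3315315246582, 29.4091796875), 71.56504821777344)
204 #####...............................######### 93 92 102 110 108 97 88 3 5 9 1206 -3 
208 ######................................####### 0 89 107 106 106 100 76 8 14 10 6 3 
212 #########..............##..............###### 0 0 95 102 97 96 91 7 10 9 7 0 
216 ##########....##.......#####............##### -1 -2 10 101 98 93 88 76 12 10 9 1 
220 ###########....##############............#### 2 0 8 85 91 89 82 76 7 9 11 9 
224 #############....##############...........### -6 -1 5 10 79 86 79 78 65 48 5 7 
228 ##############....###############..........## -3 0 3 9 70 78 76 69 68 44 42 8 
232 ###############.....##############........... 0 -3 1 9 45 68 72 68 60 50 41 4 
236 ################......###########............ 0 0 1 -1 39 57 66 62 57 6 6 2
```

Candidates for the eyepiece, by "top" pixel: black on the stand (202,217), turquoise (153,218), purple (178,278). I take the black one, and the crop confirms it: black body, brass ring, chrome tube up-slope, blue stops at the low end. Candidates for the case: small (336,217), measured about 149x132 mm, and a larger one (430,283). The small one matches the given size. Its lid is slightly ajar, with the handle at about (0.446, -0.172, 0.097).

>>> {"fn": "step_arm", "kwargs": {"moves": [[[2.3,4.3,0,0.126,8.7],[2.3,4.3,0,0.126,8.7],[2.3,4.3,0,0.126,8.7],[2.3,4.3,0,0.126,8.7],[2.3,4.3,0,0.126,8.7],[2.3,4.3,0,0.126,8.7],[2.3,4.3,0,0.126,8.7],[2.3,4.3,0,0.126,8.7],[2.3,4.3,0,0.126,8.7],[2.3,4.3,0,0.126,8.7]]]}}

```text
clock: 1.1
tool_pos: [0.4135, -0.2177, 0.2266]
orientation: [-180.0, 0.0, -91.8]
force: [1.8, -1.2, -0.0]
opening: 0.0873
gripper_force: 0.0
```

>>> {"fn": "step_arm", "kwargs": {"moves": [[[1.65,2.25,0,0,8.7],[1.65,2.25,0,0,8.7],[0,0,-3,0,8.7],[0,0,-3,0,8.7],[0,0,-3,0,8.7],[0,0,-3,0,8.7],[0,0,-1.5,0,8.7],[0,0,-1.2,0,8.7],[0,0,0,0,8.7]]]}}

```text
clock: 2.0
tool_pos: [0.4447, -0.1746, 0.0778]
orientation: [179.8, 0.0, -92.1]
force: [0.4, -0.5, -0.1]
opening: 0.0873
gripper_force: 0.0
```

>>> {"fn": "step_arm", "kwargs": {"moves": [[[0,0,0,0,4],[0,0,0,0,1.5],[0,0,0,0,0.5],[0,0,0,0,0.5],[0,0,0,0,0.5]]]}}

```text
clock: 2.5
tool_pos: [0.4463, -0.1747, 0.0799]
orientation: [-180.0, 0.0, -92.1]
force: [0.0, -0.2, -0.1]
opening: 0.0529
gripper_force: 0.0
```

>>> {"fn": "step_arm", "kwargs": {"moves": [[[0,0,0,0,0.5],[0,0,0,0,0.5],[0,0,0,0,0.5],[0,0,0,0,0.5],[0,0,0,0,0.5],[0,0,0,0,0.5],[0,0,0,0,0.5],[0,0,0,0,0.5]]]}}

```text
clock: 3.3
tool_pos: [0.4451, -0.1747, 0.0792]
orientation: [179.9, 0.0, -92.1]
force: [-4.7, 0.3, 1.7]
opening: 0.0087
gripper_force: 30.0
```

Run:
```python
import numpy as np
t=np.linspace(.026,1.626,21); a=np.arctan2(61,-117)-t; r=13.195; c=np.cos(np.radians(-2.2));s=np.sin(np.radians(-2.2))
x=r*np.cos(a);z=r*np.sin(a); P=np.c_[x*c,x*s,z]; Q=np.round(P-P[0],2)
print(np.round(np.diff(Q,axis=0),2).tolist())
```

```text
[[0.55, -0.02, 0.9], [0.62, -0.02, 0.86], [0.68, -0.03, 0.8], [0.75, -0.03, 0.74], [0.8, -0.03, 0.69], [0.86, -0.03, 0.61], [0.9, -0.04, 0.55], [0.94, -0.03, 0.47], [0.98, -0.04, 0.4], [1.01, -0.04, 0.31], [1.02, -0.04, 0.24], [1.05, -0.04, 0.15], [1.05, -0.04, 0.07], [1.05, -0.04, -0.02], [1.05, -0.04, -0.1], [1.04, -0.04, -0.18], [1.02, -0.04, -0.27], [1.0, -0.04, -0.35], [0.96, -0.04, -0.42], [0.93, -0.03, -0.51]]
```

>>> {"fn": "step_arm", "kwargs": {"moves": [[[0.55,-0.02,0.9,0,0.5],[0.62,-0.02,0.86,0,0.5],[0.68,-0.03,0.8,0,0.5],[0.75,-0.03,0.74,0,0.5],[0.8,-0.03,0.69,0,0.5],[0.86,-0.03,0.61,0,0.5],[0.9,-0.04,0.55,0,0.5],[0.94,-0.03,0.47,0,0.5]]]}}

```text
clock: 4.1
tool_pos: [0.507, -0.1774, 0.1374]
orientation: [179.9, -0.0, -92.1]
force: [-6.0, -1.8, 6.0]
opening: 0.0089
gripper_force: 30.0
```

>>> {"fn": "step_arm", "kwargs": {"moves": [[[0.98,-0.04,0.4,0,0.5],[1.01,-0.04,0.31,0,0.5],[1.02,-0.04,0.24,0,0.5],[1.05,-0.04,0.15,0,0.5],[1.05,-0.04,0.07,0,0.5],[1.05,-0.04,-0.02,0,0.5],[1.05,-0.04,-0.1,0,0.5]]]}}

```text
clock: 4.8
tool_pos: [0.5805, -0.1805, 0.1471]
orientation: [-179.9, -0.1, -92.1]
force: [-3.0, -3.5, 2.9]
opening: 0.009
gripper_force: 30.0
```

>>> {"fn": "step_arm", "kwargs": {"moves": [[[1.04,-0.04,-0.18,0,0.5],[1.02,-0.04,-0.27,0,0.5],[1.0,-0.04,-0.35,0,0.5],[0.96,-0.04,-0.42,0,0.5],[0.93,-0.03,-0.51,0,0.5],[0,0,0,0,0.5],[0,0,0,0,0.5]]]}}

```text
clock: 5.5
tool_pos: [0.6306, -0.1823, 0.129]
orientation: [-179.9, -0.1, -92.1]
force: [0.3, -5.1, -0.3]
opening: 0.0089
gripper_force: 30.0
```

>>> {"fn": "step_arm", "kwargs": {"moves": [[[0,0,0,0,2.1],[0,0,0,0,2.1],[0,0,0,0,2.1],[0,0,1,0,2.1],[0,0,2,0,2.1],[0,0,3,0,2.1],[0,0,4,0,2.1],[0,0,4,0,2.1]]]}}

```text
clock: 6.3
tool_pos: [0.6286, -0.1815, 0.2712]
orientation: [-180.0, -0.0, -92.0]
force: [0.3, 0.6, 0.4]
opening: 0.0214
gripper_force: 0.0
```

>>> {"fn": "step_arm", "kwargs": {"moves": [[[-1.5,4,0,-0.126,8.7],[-1.5,4,0,-0.126,8.7],[-1.5,4,0,-0.126,8.7],[-1.5,4,0,-0.126,8.7],[-1.5,4,0,-0.126,8.7],[-1.5,4,0,-0.126,8.7],[-1.5,4,0,-0.126,8.7],[-1.5,4,0,-0.126,8.7],[-1.1,3.6,0,-0.126,8.7],[0,0,0,-0.124,8.7]]]}}

```text
clock: 7.3
tool_pos: [0.4968, 0.178, 0.2702]
orientation: [179.9, 0.1, -164.2]
force: [-0.3, -0.7, 1.0]
opening: 0.0867
gripper_force: 0.0
```

Run:
```python
from h import *
im=[]
for n,b in(("top",(290,150,390,260)),("scene",(190,120,300,230))):
    p,d=viewer.snapshot(n); cv2.imwrite(f"pics/{n}1.png",p); np.save(f"pics/{n}1.npy",d)
    im.append(cv2.resize(p[b[1]:b[3],b[0]:b[2]],(400,440),interpolation=cv2.INTER_CUBIC))
cv2.imwrite("pics/c1.png",np.hstack(im))
o=ctrl.get_obs();print(o["tool_pos"],o["orientation"],o["joint_pos"])
```

```text
[0.49740956 0.17563079 0.2699603 ] [ 1.79966679e+02  7.31363888e-02 -1.64098540e+02] [ 4.07693833e+01  4.98251287e+00 -1.39121856e+01  5.54220577e-04
 -7.10249338e+01 -1.14868082e+02]
```

View pics/c1.png

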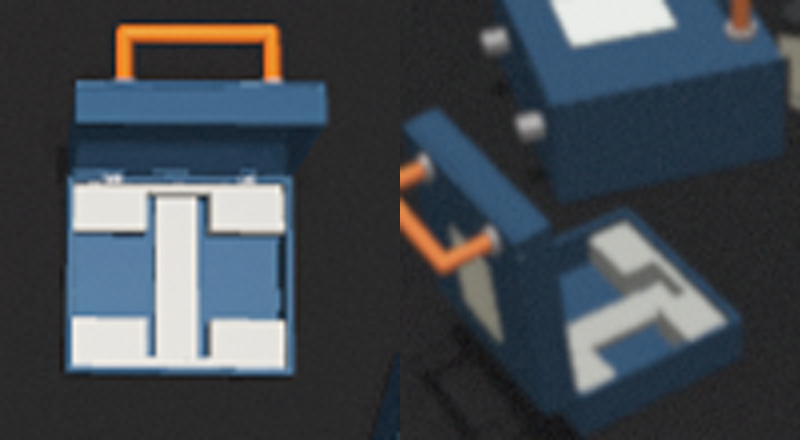

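Lid stands upright, the case opens toward the robot, and the white strip in the pocket is at top pixel (334,217). Next I descend on the eyepiece.

>>> {"fn": "step_arm", "kwargs": {"moves": [[[0.15,-0.26,-4,0,8.7],[0,0,-4,0,8.7],[0,0,-4,0,8.7],[0,0,-3.5,0,8.7],[0,0,-3,0,8.7],[0,0,-2,0,8.7],[0,0,-1,0,8.7],[0,0,0,0,8.7]]]}}

```text
clock: 8.2
tool_pos: [0.4991, 0.1709, 0.0532]
orientation: [-180.0, -0.1, -164.1]
force: [0.0, 0.6, 0.1]
opening: 0.0868
gripper_force: 0.0
```

Run:
```python
from h import *
f=lambda x,y,z:ray("top",290+x/4,150+y/4,z)[:2].round(4)
print("rim",[f(*q,.032) for q in((66,374),(294,374),(68,178),(292,178))])
print("strip",f(176,330,.010),f(176,220,.010),f(156,275,.01),f(197,275,.01))
print("pocket edges z.024",f(150,340,.024),f(208,340,.024),f(150,210,.024),f(208,210,.024))
o=ctrl.get_obs();print(o["tool_pos"],o["force"])
```

```text
rim [array([ 0.4288, -0.1002]), array([ 0.4248, -0.2506]), array([ 0.5605, -0.106 ]), array([ 0.5559, -0.256 ])]
strip [ 0.4576 -0.1763] [ 0.5328 -0.1795] [ 0.4954 -0.1644] [ 0.4946 -0.1921]
pocket edges z.024 [ 0.4504 -0.1573] [ 0.4493 -0.196 ] [ 0.5382 -0.1609] [ 0.5371 -0.1999]
[0.49908109 0.1709484  0.05323707] [0.02913399 0.64010888 0.08819891]
```

>>> {"fn": "step_arm", "kwargs": {"moves": [[[0,0,0.1,0,3],[0,0,0,0,3],[0,0,0,0,3],[0,0,0,0,3],[0,0,0,0,3],[0,0,0,0,3],[0,0,0,0,3],[0,0,0,0,3],[0,0,0,0,3],[0,0,0,0,3]]]}}

```text
clock: 9.2
tool_pos: [0.4995, 0.1723, 0.0552]
orientation: [180.0, 0.0, -164.1]
force: [-3.1, 4.3, 3.3]
opening: 0.0353
gripper_force: 30.0
```

>>> {"fn": "step_arm", "kwargs": {"moves": [[[-0.33,-0.09,0.5,0,3],[-0.33,-0.09,0.5,0,3],[-0.33,-0.09,0.5,0,3],[-0.33,-0.09,0.5,0,3],[-0.33,-0.09,0.5,0,3],[-0.33,-0.09,0.5,0,3],[0,0,3,0,3],[0,0,4,0,3],[0,0,4,0,3],[0,0,0,0,3]]]}}

```text
clock: 10.2
tool_pos: [0.4819, 0.1677, 0.2008]
orientation: [179.9, 0.5, -164.1]
force: [1.2, 0.2, -1.3]
opening: 0.0353
gripper_force: 29.9
```

Run:
```python
from h import *
im=[]
for n,b in(("top",(150,160,250,260)),("scene",(280,140,400,260))):
    p,d=viewer.snapshot(n); cv2.imwrite(f"pics/{n}2.png",p); np.save(f"pics/{n}2.npy",d)
    im.append(cv2.resize(p[b[1]:b[3],b[0]:b[2]],(400,400),interpolation=cv2.INTER_CUBIC))
cv2.imwrite("pics/c2.png",np.hstack(im))
o=ctrl.get_obs();print(o["tool_pos"],o["orientation"],o["force"],o["moment"],o["opening"])
```

```text
[0.47924432 0.16648694 0.1957809 ] [ 1.79926205e+02  9.37325653e-02 -1.64153113e+02] [-0.5557054   0.06693712 -1.88559806] [ 0.02483476  0.04637902 -0.00187483] 0.03559281233291669
```

View pics/c2.png

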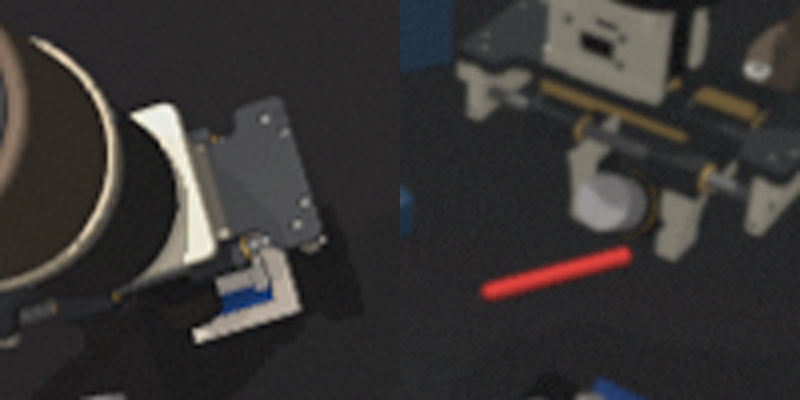

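Run:
```python
from h import *
p=cv2.imread("pics/scene2.png");d=np.load("pics/scene2.npy");P=cloud("scene",d);H=hsv(p).astype(int)
m=np.zeros((420,560),bool);m[190:211,331:352]=1
m&=(H[...,1]<40)&(H[...,2]>110)&(d>0)
Q=P[m];print(m.sum(),Q.mean(0),np.argwhere(m).mean(0))
g=np.array([.4792,.1665,.1958+.017]);c=Q.mean(0)
k=abs(Q-np.median(Q,0)).max(1)<.025;Q=Q[k];u=np.linalg.svd(Q-Q.mean(0))[2][2];print("normal",u,"face",Q.mean(0),"rel",Q.mean(0)-g,len(Q))
h=R.from_euler("z",-15.8,degrees=True).apply(Q.mean(0)-g);print("in slope frame",h, np.degrees(np.arctan2(h[2],h[0])))
```

```text
232 [0.51364592 0.17052474 0.23883129] [199.44396552 338.99568966]
normal [0.80031917 0.16725683 0.57577286] face [0.51714957 0.17745142 0.24207558] rel [0.03794957 0.01095142 0.02927558] 186
in slope frame [0.03949761 0.00020473 0.02927558] 36.54579226887662
```

>>> {"fn": "step_arm", "kwargs": {"moves": [[[0.2,-3,0,-0.05,3],[0.2,-4.2,0,-0.06,3],[0.2,-4.2,0,-0.06,3],[0.2,-4.2,0,-0.06,3],[0.2,-4.2,0,-0.05,3],[0.2,-4.2,0,-0.033,3],[0.2,-4.2,0,0,3],[0.2,-3.6,0,0,3],[0,-2.7,0,0,3],[0,0,0,0,3]]]}}

```text
clock: 11.3
tool_pos: [0.4938, -0.1812, 0.1928]
orientation: [-180.0, -0.2, 177.7]
force: [-1.0, 0.4, -1.6]
opening: 0.0354
gripper_force: 29.9
```

>>> {"fn": "step_arm", "kwargs": {"moves": [[[0,0,0,0,3],[0,0,-2,0,3],[0,0,-4,0,3],[0,0,-4,0,3],[0,0,-2.5,0,3],[0,0,-1.5,0,3],[0,0,-0.8,0,3],[0,0,0,0,3],[0,0,0,0,3]]]}}

```text
clock: 12.2
tool_pos: [0.4959, -0.1783, 0.0475]
orientation: [-180.0, 0.0, 178.0]
force: [-0.1, -0.3, -1.3]
opening: 0.0353
gripper_force: 29.9
```

Slow descent now, so that the low end meets the floor gently and the eyepiece pivots flat in the pads.

>>> {"fn": "step_arm", "kwargs": {"moves": [[[0,0,-0.3,0,3],[0,0,-0.3,0,3],[0,0,-0.2,0,3],[0,0,-0.2,0,3],[0,0,-0.2,0,3],[0,0,-0.2,0,3],[0,0,0,0,3]]]}}

```text
clock: 12.9
tool_pos: [0.497, -0.1787, 0.0338]
orientation: [-180.0, 0.2, 178.0]
force: [1.4, 1.3, 6.5]
opening: 0.0352
gripper_force: 30.0
```

>>> {"fn": "step_arm", "kwargs": {"moves": [[[0,0,-0.15,0,3],[0,0,-0.15,0,3],[0,0,-0.15,0,3],[0,0,-0.15,0,3],[0,0,0,0,3]]]}}

```text
clock: 13.4
tool_pos: [0.5008, -0.1787, 0.0294]
orientation: [-180.0, 0.5, 178.0]
force: [6.4, 2.3, 9.4]
opening: 0.0352
gripper_force: 30.0
```

>>> {"fn": "step_arm", "kwargs": {"moves": [[[0.3,0,0,0,3],[0.3,0,0,0,3],[0,0,-0.15,0,3],[0,0,-0.15,0,3],[0,0,0,0,3]]]}}

```text
clock: 13.9
tool_pos: [0.5047, -0.1787, 0.0253]
orientation: [-180.0, 0.3, 178.0]
force: [3.9, 0.8, 7.2]
opening: 0.0353
gripper_force: 30.0
```

>>> {"fn": "step_arm", "kwargs": {"moves": [[[-0.2,0,0,0,3],[-0.2,0,0,0,3],[-0.2,0,0,0,3],[-0.2,0,0,0,3],[0,0,0,0,3]]]}}

```text
clock: 14.4
tool_pos: [0.4964, -0.1789, 0.0255]
orientation: [-180.0, 0.3, 178.0]
force: [3.2, -1.4, 6.1]
opening: 0.0355
gripper_force: 30.0
```

>>> {"fn": "step_arm", "kwargs": {"moves": [[[0,0,-0.15,0,3],[0,0,-0.15,0,3],[0,0,-0.15,0,3],[0,0,-0.15,0,3],[0,0,0,0,3]]]}}

```text
clock: 14.9
tool_pos: [0.4974, -0.1789, 0.0196]
orientation: [-180.0, 0.4, 178.0]
force: [4.9, -0.4, 6.7]
opening: 0.0353
gripper_force: 30.0
```

>>> {"fn": "step_arm", "kwargs": {"moves": [[[0,0,-0.15,0,3],[0,0,-0.15,0,3],[0,0,-0.15,0,3],[0,0,-0.15,0,3],[0,0,0,0,3]]]}}

```text
clock: 15.4
tool_pos: [0.4964, -0.1788, 0.0131]
orientation: [-180.0, 0.3, 178.0]
force: [4.3, 0.5, 4.9]
opening: 0.035
gripper_force: 30.0
```

>>> {"fn": "step_arm", "kwargs": {"moves": [[[0,0,-0.1,0,3],[0,0,-0.1,0,3],[0,0,-0.1,0,3],[0,0,0,0,3]]]}}

```text
clock: 15.8
tool_pos: [0.4957, -0.1788, 0.0098]
orientation: [-180.0, 0.2, 178.0]
force: [3.4, -0.2, 4.9]
opening: 0.0352
gripper_force: 30.0
```

Run:
```python
from h import *
im=[]
for n,b in(("top",(280,150,390,260)),("scene",(190,120,300,230))):
    p,d=viewer.snapshot(n); cv2.imwrite(f"pics/{n}3.png",p); np.save(f"pics/{n}3.npy",d)
    im.append(cv2.resize(p[b[1]:b[3],b[0]:b[2]],(400,400),interpolation=cv2.INTER_CUBIC))
cv2.imwrite("pics/c3.png",np.hstack(im))
o=ctrl.get_obs();print(o["tool_pos"],o["force"])
```

```text
[ 0.49521016 -0.17877284  0.00975133] [ 2.93817709 -0.35092138  5.55387175]
```

View pics/c3.png

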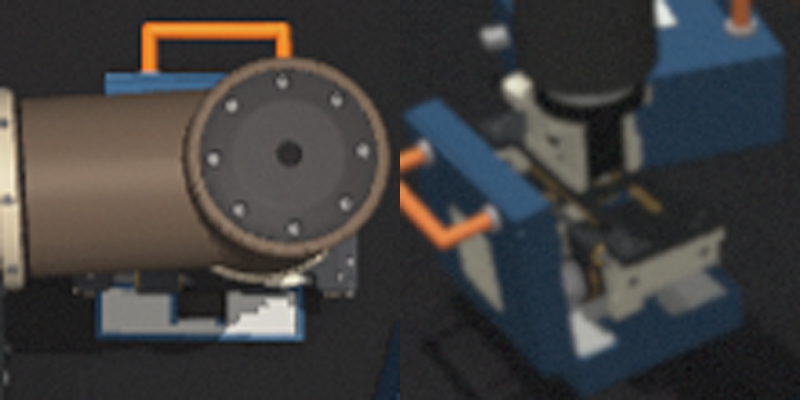

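>>> {"fn": "step_arm", "kwargs": {"moves": [[[0,0,-0.1,0,3],[0,0,-0.1,0,3],[0,0,0,0,3]]]}}

```text
clock: 16.2
tool_pos: [0.4942, -0.1787, 0.0072]
orientation: [-180.0, 0.1, 177.9]
force: [4.2, 0.6, 6.0]
opening: 0.0354
gripper_force: 30.0
```

Run:
```python
from h import *
p,d=viewer.snapshot("scene"); cv2.imwrite("pics/scene4.png",p);P=cloud("scene",d);H=hsv(p).astype(int)
w=slice(182,216);q=slice(226,256)
for v in range(184,216,2): print(v," ".join("%3d,%3d"%(H[v,u,1],H[v,u,2]) for u in range(228,252,3)),"|"," ".join("%d/%d/%d"%tuple(1000*(P[v,u]-[.495,-.178,0])) for u in range(231,249,3)))
```

```text
184 120, 64 114, 65  10, 77  22, 47   9, 55   5, 49  19, 40  19, 54 | 82/75/143 -8/-69/16 38/27/95 32/31/94 27/36/94 22/42/95
186 124, 64 125, 63  44, 69  13, 38  14, 54  18, 57   4, 61  14, 55 | 81/73/136 -8/-69/10 39/27/89 37/39/95 32/44/96 27/49/96
188 122, 65 118, 65  71, 68  11, 46  13, 40  36, 57  80, 80  14, 56 | 82/73/130 -7/-68/4 38/25/81 41/44/94 36/49/95 29/52/93
190 104, 64 124, 64  78, 65  21, 61  30, 34  99, 77  29, 89   6, 46 | 83/75/126 -4/-65/0 10/-22/33 40/42/86 36/50/89 30/54/89
192 136, 62 134, 63  60, 68   4, 57  23, 34  97, 63  20, 76  19, 81 | 83/74/120 75/73/116 22/-3/44 39/39/77 38/51/85 31/54/83
194 130, 61 130, 61  36, 79   5, 98   9, 30  51, 50  24, 75  32,113 | 83/72/113 74/71/108 25/1/42 18/3/39 38/51/78 8/16/43
196 118, 65 130, 63  43, 83   7,115  11, 68 111, 78  31, 82  33,125 | 85/75/110 76/72/104 27/4/38 22/9/39 17/15/40 8/16/36
198 130, 63 117, 63  57, 81   2,120   6, 88 107, 69  32, 71  30,126 | 84/73/103 79/78/103 31/8/36 24/12/35 18/17/36 9/16/30
200 127, 62 125, 63  79, 71   7,114   6, 89 110, 67  25, 61  31,125 | 84/72/96 76/72/92 33/11/33 24/1
[... 180 characters left out ...]
8  12, 84  11, 93  13, 99  33,125 | 86/73/85 78/73/81 35/14/22 22/7/12 14/8/8 10/16/11
206 113, 63 124, 64 116, 66   4,124   8,122   8, 99   9, 86  28,117 | 87/75/81 78/73/75 31/6/9 32/23/20 19/16/9 11/17/6
208 121, 63 120, 64 120, 64   7,139   8,163   5,104  97, 66  26, 79 | 87/74/75 79/74/71 44/27/22 38/31/22 32/35/22 13/19/1
210 145, 60 123, 62 116, 64   8,123   7,178   8,162  25, 91 111, 62 | 87/73/68 79/73/64 71/73/60 42/37/21 36/43/22 18/27/2
212 138, 61 139, 64 130, 61  25,103  10,181   7,178   8,168  61, 83 | 87/71/60 80/74/59 72/74/55 47/46/23 40/48/21 36/55/23
214 125, 63 128, 64 130, 63  45, 91   9,178   7,177   8,158  90, 99 | 88/73/57 80/73/52 74/75/50 50/50/21 44/54/21 40/62/24
```

Tube and body points put the axis at z of about 26-28 mm at both x of about 22 and x of about 30, so the eyepiece is flat. I'll release it and rise.

>>> {"fn": "step_arm", "kwargs": {"moves": [[[0,0,0.1,0,3.8],[0,0,0,0,4.4],[0,0,0,0,5.5],[0,0,0,0,5.5],[0,0,1,0,5.5],[0,0,2,0,5.5],[0,0,4,0,5.5],[0,0,5,0,5.5],[0,0,5,0,5.5],[0,0,5,0,5.5]]]}}

```text
clock: 17.25
tool_pos: [0.4926, -0.1787, 0.2309]
orientation: [180.0, 0.0, 177.9]
force: [1.7, 0.7, 0.2]
opening: 0.0551
gripper_force: 0.0
```

>>> {"fn": "step_arm", "kwargs": {"moves": [[[0,0,4,0,5],[0,4.5,0,0.14,4],[0,4.5,0,0.14,3],[0,4.5,0,0.14,2.2],[0,4.5,0,0.14,2.2],[0,4.5,0,0.14,2.2],[0,0,0,0.14,2.2],[0,0,0,0.14,2.2],[0,0,0,0.14,2.2]]]}}

```text
clock: 18.15
tool_pos: [0.4929, 0.0468, 0.2686]
orientation: [180.0, 0.0, -117.5]
force: [-0.8, -0.2, -0.0]
opening: 0.0219
gripper_force: 0.0
```

Run:
```python
from h import *
im=[]
for n,b in(("top",(290,150,390,250)),("scene",(190,120,300,230))):
    p,d=viewer.snapshot(n); cv2.imwrite(f"pics/{n}5.png",p); np.save(f"pics/{n}5.npy",d)
    im.append(cv2.resize(p[b[1]:b[3],b[0]:b[2]],(400,400),interpolation=cv2.INTER_CUBIC))
    P=cloud(n,d);H=hsv(p).astype(int)
    if n=="top":
        m=np.zeros((420,560),bool);m[150:185,310:375]=1
        m&=(H[...,0]<19)&(H[...,1]>120)&(H[...,2]>60);Q=P[m];Q=Q[Q[:,2]>.12];k=Q[:,0]>np.percentile(Q[:,0],50);print("handle",Q.mean(0),Q[k].mean(0),np.percentile(Q,[2,50,98],axis=0))
        c=np.array([.495,-.178]);t=np.radians(-2.1);a=np.array([np.cos(t),np.sin(t)])
        for x in range(-50,51,10):
            print(x,[ (lambda s: round(float(np.median(s))*1000,1) if len(s) else None)(P[(abs((P[...,:2]-c)@a-x/1000)<.003)&(abs((P[...,:2]-c)@[-a[1],a[0]]-y/1000)<.004)][:,2]) for y in(-10,0,10)])
cv2.imwrite("pics/c5.png",np.hstack(im))
o=ctrl.get_obs();print(o["tool_pos"],o["orientation"],o["force"],o["joint_pos"])
```

```text
handle [ 0.62455531 -0.18182954  0.15325182] [ 0.63224723 -0.17763258  0.14848643] [[ 0.60285545 -0.23054571  0.14428092]
 [ 0.6286635  -0.1825507   0.1487719 ]
 [ 0.63593511 -0.13288003  0.1535596 ]]
-50 [43.5, 46.9, 41.1]
-40 [43.4, 45.5, 41.1]
-30 [41.1, 45.7, 42.7]
-20 [40.2, 44.4, 43.0]
-10 [42.7, 45.6, 43.1]
0 [43.0, 46.6, 41.5]
10 [41.3, 45.5, 39.3]
20 [43.4, 46.0, 43.5]
30 [38.2, 43.6, 37.4]
40 [39.9, 41.8, 37.2]
50 [39.6, None, 11.3]
[0.49307956 0.04641682 0.26855763] [-1.79991659e+02  1.63294383e-02 -1.17753053e+02] [-0.07916726 -0.52632612 -0.08151185] [ 2.81607671e+01  1.81442081e+00 -1.75203852e+01 -2.37808960e-03
 -7.06469954e+01 -5.59130340e+01]
```

View pics/c5.png

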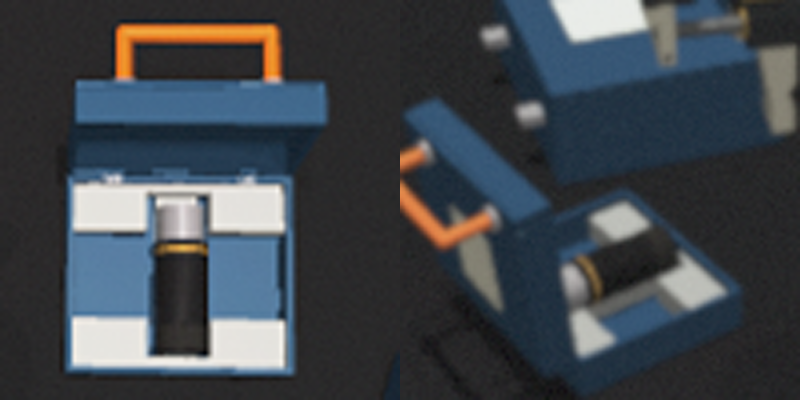

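>>> {"fn": "step_arm", "kwargs": {"moves": [[[2.28,-3.8,0,0.112,2.2],[2.28,-3.8,0,0.112,2.2],[2.28,-3.8,0,0.112,2.2],[2.28,-3.8,0,0.112,2.2],[2.28,-3.8,0,0,2.2],[2.28,-3.8,0,0,2.2],[0,0,0,0,2.2],[0,0,0,0,2.2]]]}}

```text
clock: 19.05
tool_pos: [0.6299, -0.1829, 0.2672]
orientation: [179.9, 0.0, -92.6]
force: [0.3, 0.5, 0.4]
opening: 0.0214
gripper_force: 0.0
```

>>> {"fn": "step_arm", "kwargs": {"moves": [[[0,0,-4,0,2.2],[0,0,-4,0,2.2],[0,0,-2.5,0,2.2],[0,0,-1.5,0,2.2],[0,0,-1,0,2.2],[0,0,-0.8,0,2.2],[0,0,0,0,2.2]]]}}

```text
clock: 19.75
tool_pos: [0.6299, -0.1811, 0.1298]
orientation: [180.0, 0.0, -92.3]
force: [-0.4, 0.3, 0.3]
opening: 0.0222
gripper_force: 0.0
```

>>> {"fn": "step_arm", "kwargs": {"moves": [[[0,0,0,0,0.5],[0,0,0,0,0.5],[0,0,0,0,0.5],[0,0,0,0,0.5],[0,0,0,0,0.5]]]}}

```text
clock: 20.25
tool_pos: [0.631, -0.1817, 0.1308]
orientation: [-179.9, -0.0, -92.2]
force: [0.9, 0.4, 3.1]
opening: 0.0089
gripper_force: 30.0
```

>>> {"fn": "step_arm", "kwargs": {"moves": [[[-0.93,0.03,0.51,0,0.5],[-0.96,0.04,0.42,0,0.5],[-1.0,0.04,0.35,0,0.5],[-1.02,0.04,0.27,0,0.5],[-1.04,0.04,0.18,0,0.5],[-1.05,0.04,0.1,0,0.5],[-1.05,0.04,0.02,0,0.5]]]}}

```text
clock: 20.95
tool_pos: [0.5618, -0.1788, 0.1505]
orientation: [-179.7, -0.0, -92.2]
force: [2.5, 3.4, 6.8]
opening: 0.0087
gripper_force: 30.0
```

>>> {"fn": "step_arm", "kwargs": {"moves": [[[-1.05,0.04,-0.07,0,0.5],[-1.05,0.04,-0.15,0,0.5],[-1.02,0.04,-0.24,0,0.5],[-1.01,0.04,-0.31,0,0.5],[-0.98,0.04,-0.4,0,0.5],[-0.94,0.03,-0.47,0,0.5],[-0.9,0.04,-0.55,0,0.5]]]}}

```text
clock: 21.65
tool_pos: [0.4904, -0.1759, 0.1275]
orientation: [-179.9, 0.0, -92.2]
force: [0.0, 4.1, 5.6]
opening: 0.0089
gripper_force: 30.0
```

>>> {"fn": "step_arm", "kwargs": {"moves": [[[-0.86,0.03,-0.61,0,0.5],[-0.8,0.03,-0.69,0,0.5],[-0.75,0.03,-0.74,0,0.5],[-0.68,0.03,-0.8,0,0.5],[-0.62,0.02,-0.86,0,0.5],[-0.28,0.01,-0.45,0,0.5],[0,0,0,0,0.5]]]}}

```text
clock: 22.35
tool_pos: [0.449, -0.1743, 0.0842]
orientation: [179.9, 0.0, -92.3]
force: [-1.2, 5.3, -0.2]
opening: 0.0087
gripper_force: 30.0
```

>>> {"fn": "step_arm", "kwargs": {"moves": [[[-0.15,0,-0.25,0,0.5],[-0.15,0,-0.25,0,0.5],[-0.1,0,-0.2,0,0.5],[-0.05,0,-0.15,0,0.5],[0,0,-0.1,0,0.5],[0,0,0,0,0.5],[0,0,0,0,0.5]]]}}

```text
clock: 23.05
tool_pos: [0.4439, -0.1742, 0.075]
orientation: [179.8, 0.1, -92.3]
force: [-3.8, 8.3, 2.8]
opening: 0.0088
gripper_force: 30.0
```

>>> {"fn": "step_arm", "kwargs": {"moves": [[[0,0,-0.15,0,0.5],[0,0,-0.15,0,0.5],[0,0,-0.2,0,0.5],[0,0,0,0,0.5]]]}}

```text
clock: 23.45
tool_pos: [0.4436, -0.1748, 0.0725]
orientation: [179.8, -0.0, -92.2]
force: [-15.5, 9.9, 35.6]
opening: 0.0086
gripper_force: 30.0
```

Firmly on the stop with 36 N up, so the lid is shut. I'll ease off, release and rise.

>>> {"fn": "step_arm", "kwargs": {"moves": [[[0,0,0.15,0,0.5],[0,0,0.1,0,0.5],[0,0,0,0,3],[0,0,0,0,5],[0,0,0,0,7],[0,0,0,0,7],[0,0,0,0,7],[0,0,0,0,7]]]}}

```text
clock: 24.25
tool_pos: [0.4459, -0.1748, 0.073]
orientation: [180.0, -0.0, -92.2]
force: [-0.0, -0.6, -0.1]
opening: 0.0515
gripper_force: 0.0
```

>>> {"fn": "step_arm", "kwargs": {"moves": [[[0,0,1,0,7],[0,0,2,0,7],[0,0,4,0,7],[0,0,4,0,7],[0,0,4,0,7],[-1,4,0,0,7],[0,4,0,0,7],[0,4,0,0,7],[0,4,0,0,7],[0,4,0,0,7]]]}}

```text
clock: 25.25
tool_pos: [0.4355, 0.0267, 0.2242]
orientation: [-179.9, 0.0, -92.2]
force: [-0.1, -0.5, 0.5]
opening: 0.0703
gripper_force: 0.0
```

Run:
```python
from h import *
im=[]
for n in("top","scene"):
    p,d=viewer.snapshot(n); im.append(cv2.resize(p,(400,300)))
    P=cloud(n,d);c=np.array([.495,-.178])
    Q=P[(abs(P[...,0]-.5)<.06)&(abs(P[...,1]+.178)<.065)&(P[...,2]>.045)&(P[...,2]<.075)]
    A=np.c_[Q[:,:2]-c,np.ones(len(Q))]
    for _ in range(5):
        s=np.linalg.lstsq(A,Q[:,2],rcond=None)[0];k=abs(A@s-Q[:,2])<.004;A,Q=A[k],Q[k]
    print(n,"lid plane",s.round(4),len(Q))
cv2.imwrite("pics/end.png",np.hstack(im)); print(ctrl.get_obs()["tool_pos"],ctrl.get_obs()["force"])
```

```text
top lid plane [-0.0001 -0.0005  0.0585] 1969
scene lid plane [-0.0025 -0.0008  0.0571] 1434
[0.43611725 0.02867616 0.22415141] [0.50904562 0.20228995 0.29734794]
```

View pics/end.png

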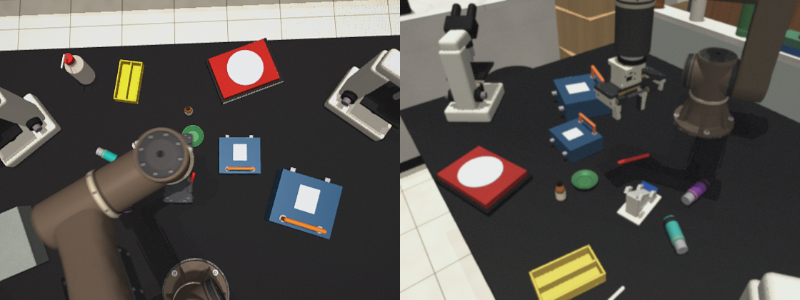

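The lid is level (shut, top at about 58 mm), the stand is empty, and the bottle, dish and pen are where they were.

```bash
python3 -c "
from plant import close_job
print(close_job())"
```

```text
the job is handed in; nothing more can be done
None
```

The eyepiece lies flat in the case's pocket, the lid is fully shut and released, the bottle, dish and pen look undisturbed in the final pictures, and the job is handed in at about 25 s of the 72 s allowed.

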